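Set the sprung length stop and lay the cheese to it

TASK

Get the cheese ready to be portioned: press the thumb latch and draw the sprung length stop out until its red pointer stands at the orange clip, and let it latch there. Then slide the cheese block square along the back fence, across the knife groove, until its end rests against the stop. Do not force the latch or ram the stop, leave the stop latched at the clip, and leave the knife, blender, tub and salt jar where they are.

Things in the scene. Friction and masses are not known exactly. Their poses are not given: they have to be found in the camera images.
- board: White portioning board, 240 x 480 mm, fixed on the bench at a place and yaw that vary. Origin: on the bench, on the line of the black knife groove (zero of the scale). Board top at z = 20 mm. Axes: x towards its back (away from the robot), y along the back fence, the way the stop is drawn out, z up.
- fence_mid (a point): Foot of the aluminium back fence's front face, at the knife groove (board x = 60, y = 0, z = 20 mm); axes as the board's. The fence is also the stop's rail: y = -255 to +210, 30 mm deep, top at z = 62 mm (67 for negative y; black end cap at y = 204 up to 72). On it at y = -45 mm sits a black spring drum, 40 mm across, up to z = 102 mm.
- stop: Length stop on the rail: blue saddle, steel blade, red pointer, thumb latch. Axes as the board's; origin = board origin shifted in y by the length set (groove to blade face, 0 to 148 mm). A spring draws it home (-y) with 5 to 9 N. Latch up: locked both ways, at multiples of 5 mm (to 1 mm) only; if the latch comes up in between, the spring draws it back to the next multiple nearer home.
- stop_face (a point): Point in the blade's face (looks to the board's -y), 45 mm above the bench, at board x = 32.5 mm; axes as the board's. The blade spans board x = -8 to 58 mm, z = 23 to 72 mm, and is 5 mm thick. The block's end comes to rest on this face. The red pointer stands in the plane of this face.
- latch_pad (a point): Middle of the yellow face of the black thumb pad (moves with it), 83 mm above the bench when up; 25 mm from the blade's face in +y, at board x = 77 mm. Pad 44 mm (x) by 46 mm (y); at both y ends a lip 12 mm high, 5 mm thick; the 36 mm between the lips is open along x, so fingertips can press on the pad and pull on a lip.
- latch (a joint): How far the thumb latch is pressed: 0 (up, locked) to 0.006 m (bottom). Sprung: 5 N to begin to move, about 8 N at the bottom. Pressed by more than 0.004 m it is clear of the notches and the stop can slide. Pulling the stop with the latch up does not move it.
- marker_mid (a point): Middle of the top of the orange marker clip (30 x 16 x 12 mm, black line across its middle), fixed on the scale ledge behind the rail, 42 mm above the bench; axes as the board's. Its y in the board's frame is the length to be set. The red pointer passes 22 mm above it.
- block: The loose block of hard cheese, pale yellow with brown rind on its long sides, 55 mm (x) by 180 mm (y) by 50 mm high, about 0.5 kg, lying on the board on the -y side of the groove, a little askew and off the fence. Origin: centre of its underside.
- block_mid (a point): Centre of the block, half-way up (25 mm); axes as the block's. Lying against the fence, it is at board x = 32.5 mm.
- block_end (a point): Centre of the block's +y end face, 90 mm from its centre; this end must come to rest against the stop. Axes as the block's.
- knife: Bystander: chef's knife, black handle, 325 mm long, 45 mm wide, lying along x on the bench to the right of the board; origin at its middle on the bench.
- blender: Bystander: orange stick blender, 500 mm long, 90 mm thick, lying along x on the bench, farther right; origin near its middle on the bench.
- tub: Bystander: clear open food tub 160 x 200 x 100 mm standing to the left of the board; origin at its middle on the bench.
- salt: Bystander: white salt jar with steel cap, 60 mm across, 110 mm high, standing to the left in front; origin at its middle on the bench.
Mind the look-alikes: they are no part of the job. Of the things that look like the block, the middle-sized one is meant.

How it is judged:
By the outcome, as a careful person would: the job done as asked, in the order asked, and still so for the second after the job is handed in, with the robot touching nothing.
It also fails if it takes over 61 s, if anything falls off the work surface, if the arm or the gripper's body presses on something with over 40 N, if the wrist force passes 120 N, or if a joint passes its speed limit or range.

ROBOT

A 6-joint arm with a two-finger parallel gripper is mounted at the origin on the work surface. World frame = base frame: x ahead of the robot, y to its left, z up, the work surface at z = 0. Lengths are in m, angles in rad, forces in N, time in s.
With the tool pointing down it reaches from about 0.275 to 0.875 m from the base axis. Payload 12.5 kg.
Tool frame: the origin (TCP) lies at the very end of the fingers, on their centre line; the grasp point (between the pads) lies 19 mm behind it; z points along the fingers, y is the line along which they close (so a half turn about z gives the same grasp; the last joint's range is limited). The gripper opens to 85 mm and grips with 20 to 120 N. Pads are 22 mm wide; open, the fingers measure 114 mm over their backs; the gripper's body (76 mm by 85 mm) begins 54 mm behind the grasp point. The pads swing forward as they close: fully open they stand 13 mm farther back than shut.
Start: joints at [-1.336, 0.351, 1.652, -0, 1.139, -0.085], TCP at [0.173, -0.522, 0.231] pointing down, gripper open.
Joint ranges: [-2.75, 2.75], [-0.79, 2.1], [0.01, 2.65], [-1.57, 4.71], [0.07, 3.14], [-2.87, 2.87]. Speed limits (rad/s): [2.22, 2.22, 2.79, 3.14, 3.14, 3.14].

INTERFACE

Orientations are given as a 3x3 rotation matrix whose columns are the frame's x, y, z axes.
In Python, from bench import manip gives the robot as it stands. Calls block until the motion is done:
- manip.move_ptp(position, orientation): joint-space move of the TCP to a pose.
- manip.move_l(position, attitude=None, max_speed=0.15): straight line of the TCP; attitude=None keeps the orientation; max_speed is the mean speed in m/s.
- manip.move_j(angles): joint-space move.
- manip.set_gripper(opening, effort=None): opening from 0.0 (shut) to 1.0 (fully open); effort is the grip in N (None keeps the last); returns when the fingers have stopped.
- manip.dwell(seconds).
- manip.inverse_kinematics(position, orientation): joint angles nearest the present ones, or None.
- manip.grab_frame(name): name is "scene" or "top" or "wrist"; returns (picture, depth): 420x560x3 uint8, red, green, blue; 420x560 float32, m along the optical axis (not along the pixel's ray), 0 where there is no reading.
- manip.get_calibration(name): a dict with "camera_matrix" (3x3 intrinsics, pixels), "k1" (the pictures are not rectified: a ray, as slopes to the right and down, at radius r is drawn at 1 + k1 r^2 times it, then the intrinsics apply), "R" (3x3) and "t" (3): a world point X has camera coordinates R X + t. Camera axes: x right, y down, z forward; pixel columns grow to the right and rows downward; lengths in m; the calibration is good to about 2 mm. A picture is of the moment at which its call begins: read the wrist's pose just before it. get_calibration takes no time and is no camera call; for the wrist camera it gives the pose at the moment of the call.
A pose or a line that the arm cannot do raises manip.Unreachable and nothing moves.
- manip.sign_off(): hands the job in; it is judged then, once.
Trained networks look in the newest picture that a camera, given by its name, has taken for a name from the list of things; names that differ only in an ending like _2 or _b are one class to them, and where a whole thing is asked for, a point or a joint stands for the part that bears it (a point fixed in the world has none). Each returns a list of dicts, best first, with "confidence" (0 to 1); they miss things now and then, are a little off and sometimes report something else, mostly with a low value. They report only what shows in the picture. A call takes as long as a camera call. They do not tell look-alikes from the thing itself.
- manip.look_for(camera, name): "at" ([x, y, z] in m, in world coordinates, good to about 4 mm: the middle of the surface that is visible of it).
Readings, each from a call of its own:
- manip.current_time(): time.
- manip.current_qpos(): joint angles.
- manip.current_joint_vel(): joint speeds.
- manip.current_joint_torque(): joint torques, N m.
- manip.current_ee_pos(): TCP position.
- manip.current_tcp_rot(): TCP orientation.
- manip.current_force(): force on the tool from outside, world axes, zero at the start.
- manip.current_ft_torque(): the same for the moment, N m.
- manip.current_grip_width(): opening from 0.0 (shut) to 1.0 (fully open).
- manip.current_grip_force(): force on a finger pad.
Only numpy, scipy, OpenCV 4.12 (cv2) and the standard library are available. Lean on these libraries where they do the work, as an engineer would, in place of code of your own. Each camera call takes 0.05 s, during which the arm holds its last target. There are 200 camera calls.

## Working session

There is one attempt and no reset: what is moved stays moved. The work goes in short steps, each a Python script; the robot and the scene stay as the last script left them, time stands still between calls to the robot, and variables do not carry over. Pictures are saved under pics/ and viewed, at most 10 in all, crops included, and the job is handed in when it is done.

```bash
ls; mkdir -p pics; python3 - <<'E'
from bench import manip
import cv2,numpy as np
for c in ["scene","top"]:
    p,d=manip.grab_frame(c); cv2.imwrite(f"pics/{c}0.png",p[:,:,::-1]); np.save(f"{c}d.npy",d)
    np.save(f"{c}p.npy",p)
    print(c,{k:np.round(v,3).tolist() for k,v in manip.get_calibration(c).items()})
    for n in ["block","stop","latch_pad","marker_mid","board","knife","block_end","stop_face","tub","salt"]:
        print(n,[(np.round(r["at"],3).tolist(),round(r["confidence"],2)) for r in manip.look_for(c,n)])
print(manip.current_time())
E
```

```text
pics
scene {'camera_matrix': [[419.154, 0.0, 280.59], [0.0, 419.154, 211.611], [0.0, 0.0, 1.0]], 'k1': -0.075, 'R': [[0.345, 0.939, 0.012], [0.811, -0.292, -0.507], [-0.472, 0.185, -0.862]], 't': [-0.173, -0.429, 1.547]}
block [([0.764, -0.104, 0.034], 0.97), ([0.53, -0.075, 0.065], 0.9), ([0.798, -0.339, 0.072], 0.64)]
stop [([0.606, 0.069, 0.072], 0.74)]
latch_pad [([0.61, 0.079, 0.083], 0.63), ([0.581, 0.028, 0.019], 0.23)]
marker_mid [([0.666, 0.132, 0.038], 0.5)]
board [([0.581, 0.026, 0.022], 0.71), ([0.606, 0.068, 0.07], 0.3)]
knife [([0.499, -0.416, 0.01], 0.9)]
block_end [([0.792, -0.338, 0.069], 0.93), ([0.527, -0.079, 0.074], 0.82), ([0.766, -0.102, 0.042], 0.7)]
stop_face [([0.35, 0.378, 0.081], 0.75), ([0.608, 0.07, 0.071], 0.72), ([0.5, -0.417, 0.008], 0.4), ([0.576, 0.019, 0.02], 0.36)]
tub [([0.526, 0.488, 0.043], 0.56)]
salt [([0.349, 0.379, 0.082], 0.72)]
top {'camera_matrix': [[515.655, 0.0, 283.113], [0.0, 515.655, 206.908], [0.0, 0.0, 1.0]], 'k1': -0.185, 'R': [[0.017, -1.0, 0.01], [-0.989, -0.019, -0.149], [0.149, -0.008, -0.989]], 't': [-0.047, 0.567, 1.67]}
block [([0.775, -0.33, 0.065], 0.67), ([0.753, -0.107, 0.036], 0.67), ([0.519, -0.071, 0.072], 0.62), ([0.539, 0.031, 0.019], 0.4)]
stop [([0.61, 0.063, 0.078], 0.61)]
latch_pad [([0.605, 0.077, 0.084], 0.75), ([0.488, -0.417, 0.013], 0.7)]
marker_mid [([0.516, -0.07, 0.073], 0.57), ([0.661, 0.138, 0.045], 0.53)]
board [([0.539, 0.03, 0.02], 0.82)]
knife [([0.489, -0.418, 0.012], 0.56)]
block_end [([0.516, -0.07, 0.073], 0.89), ([0.752, -0.098, 0.036], 0.7), ([0.772, -0.33, 0.065], 0.56), ([0.543, 0.032, 0.019], 0.24)]
stop_face [([0.605, 0.063, 0.081], 0.95)]
tub [([0.54, 0.488, 0.004], 0.63)]
salt [([0.334, 0.384, 0.108], 0.55)]
1.1
```

View pics/top0.png

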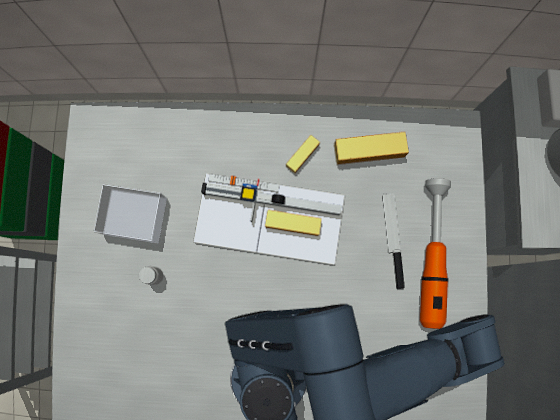

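View pics/scene0.png

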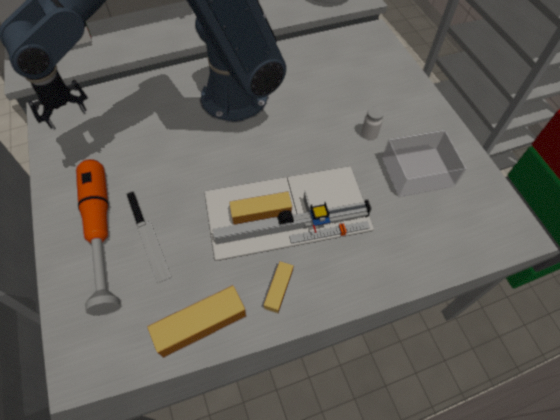

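The board lies with the meant block on it at top px (293,223). The stop is at (250,193), the clip at (234,181), the drum at (278,198) and the groove at (262,230). The two other yellow blocks, behind the board, are decoys. Next I'll take a closer look with the wrist camera.

```bash
cat > h.py <<'E'
from bench import manip
import cv2,numpy as np
def ray(c,px,z):
    """world points of pixels px (Nx2) on the plane height z; c = calibration"""
    K=c["camera_matrix"];u=(np.atleast_2d(px)-[K[0][2],K[1][2]])/[K[0][0],K[1][1]]
    v=u.copy()
    for _ in range(10): v=u/(1+c["k1"]*(v**2).sum(1,keepdims=True))
    R=np.array(c["R"]);o=-R.T@np.array(c["t"]);d=np.c_[v,np.ones(len(v))]@R
    return o+d*((z-o[2])/d[:,2])[:,None]
def rot(yaw,s=1):
    """tool down, tool x along s*board y"""
    y=np.array([-np.sin(yaw),np.cos(yaw),0])*s;z=np.array([0,0,-1.])
    return np.c_[y,np.cross(z,y),z]
E
python3 - <<'E'
from h import *
import json
print(np.round(manip.current_tcp_rot(),2).tolist())
c=manip.get_calibration("top")
P=ray(c,[[195,243],[334,263],[259,250]],.02);print(P.round(3))
yaw=-np.arctan2(P[0,0]-P[1,0],P[0,1]-P[1,1]);print("yaw",yaw)
for s in (1,-1):
    q=manip.inverse_kinematics([.45,.03,.42],rot(yaw,s));print(s,q)
s=min((1,-1),key=lambda s:abs((manip.inverse_kinematics([.45,.03,.42],rot(yaw,s)) or [9]*6)[5]))
manip.move_ptp([.45,.03,.42],rot(yaw,s))
c=manip.get_calibration("wrist");p,d=manip.grab_frame("wrist")
json.dump({k:np.array(v).tolist() for k,v in c.items()},open("w1.json","w"));np.save("w1d.npy",d)
cv2.imwrite("pics/w1.png",p[:,:,::-1])
for n in ["block","latch_pad","marker_mid","stop_face"]:
    print(n,[(np.round(r["at"],3).tolist(),round(r["confidence"],2)) for r in manip.look_for("wrist",n)])
print(s,manip.current_time(),{k:np.round(v,3).tolist() for k,v in c.items()})
E
```

```text
[[0.95, 0.31, -0.0], [0.31, -0.95, -0.0], [-0.0, 0.0, -1.0]]
[[ 0.443  0.256  0.02 ]
 [ 0.385 -0.209  0.02 ]
 [ 0.424  0.041  0.02 ]]
yaw -0.12364331887508231
1 [-3.67198579e-02  2.69859859e-02  1.59011790e+00 -4.44089210e-16
  1.52448877e+00  8.69234610e-02]
-1 NoneTraceback (most recent call last):
  File "<stdin>", line 9, in <module>
  File "<stdin>", line 9, in <lambda>
ValueError: The truth value of an array with more than one element is ambiguous. Use a.any() or a.all()
```

```bash
python3 - <<'E'
from h import *
import json
manip.move_ptp([.45,.03,.42],rot(-.124))
c=manip.get_calibration("wrist");p,d=manip.grab_frame("wrist")
json.dump({k:np.array(v).tolist() for k,v in c.items()},open("w1.json","w"));np.save("w1d.npy",d)
cv2.imwrite("pics/w1.png",p[:,:,::-1])
for n in ["block","latch_pad","marker_mid","stop_face"]:
    print(n,[(np.round(r["at"],3).tolist(),round(r["confidence"],2)) for r in manip.look_for("wrist",n)])
print(manip.current_time(),{k:np.round(v,3).tolist() for k,v in c.items()})
E
```

```text
block [([0.758, -0.249, 0.064], 0.96), ([0.516, -0.062, 0.07], 0.9), ([0.754, -0.089, 0.038], 0.88), ([0.542, 0.072, 0.022], 0.41)]
latch_pad [([0.608, 0.083, 0.083], 0.88)]
marker_mid [([0.656, 0.135, 0.043], 0.81)]
stop_face [([0.602, 0.072, 0.084], 0.73)]
3.65 {'camera_matrix': [[331.971, 0.0, 274.662], [0.0, 331.971, 202.591], [0.0, 0.0, 1.0]], 'k1': -0.057, 'R': [[0.992, -0.126, -0.001], [-0.121, -0.949, 0.29], [-0.037, -0.288, -0.957]], 't': [-0.443, -0.01, 0.585]}
```

View pics/w1.png

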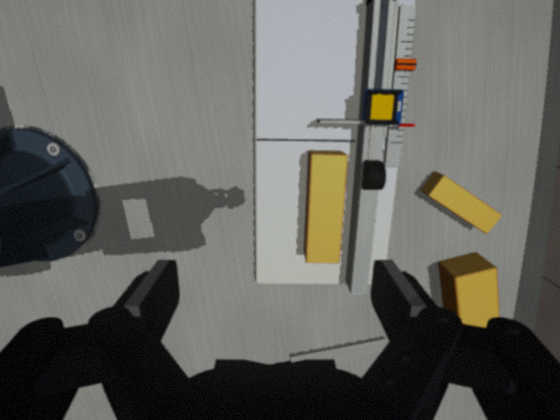

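The wrist view shows the groove at (257,139)-(355,141), the pad at (382,107), the clip at (405,65), the pointer at (407,125) and the block with corners near (310,151), (346,153), (339,262) and (307,262). I'll enlarge it for exact pixels.

```bash
python3 - <<'E'
import cv2
p=cv2.imread("pics/w1.png")
cv2.imwrite("pics/w1c.png",cv2.resize(p[40:160,290:440],None,fx=5,fy=5,interpolation=cv2.INTER_CUBIC)[:600,:750])
E
```

```text
(no output)
```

View pics/w1c.png

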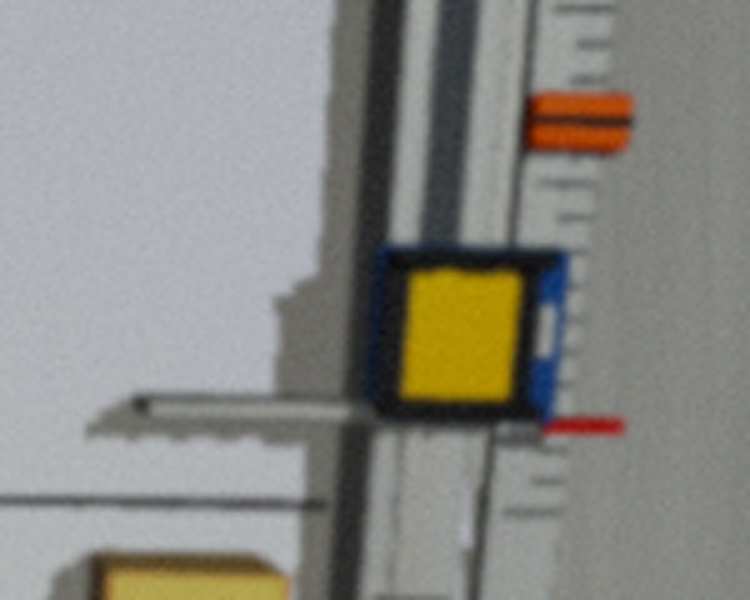

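```bash
python3 - <<'E'
from h import *
import json
c=json.load(open("w1.json"));p=cv2.imread("pics/w1.png")
def L(px,z):return ray(c,px,z)
g=cv2.GaussianBlur(p,(5,5),0).astype(int).sum(2)
fe=[[240+np.argmax(np.diff(g[r,240:275]))+.5,r] for r in list(range(5,130,5))+list(range(150,275,5))]
F=L(fe,.02);vx,vy,x0,y0=cv2.fitLine(F[:,:2].astype(np.float32),cv2.DIST_HUBER,0,.01,.01).ravel()
print("front edge yaw",-np.arctan(vx/vy),x0,y0)
G=L([[289.6,139.2],[353.9,140.6]],.02);d=G[1]-G[0];print("groove yaw",np.arctan2(d[1],d[0]),G.round(4).tolist())
M,P,R=L([[405.6,63.6]],.042)[0],L([[381.8,106.4]],.083)[0],L([[406.2,124.6]],.064)[0]
print(M,P,R)
hsv=cv2.cvtColor(p,cv2.COLOR_BGR2HSV)
m=cv2.inRange(hsv,(18,90,140),(35,255,255));m[:,:290]=0;m[:,360:]=0;m[:145]=0;m[275:]=0
ys,xs=np.nonzero(m);B=L(np.c_[xs,ys],.07)
r=cv2.minAreaRect((B[:,:2]*1000).astype(np.float32));print("block",r,len(xs))
fy=-np.arctan(vx/vy);yaw=fy
ex=np.array([np.cos(yaw),np.sin(yaw)]);ey=np.array([-ex[1],ex[0]])
# origin: groove y, x from front edge (-? board depth) and pad
f=lambda X:(X[:2]@ex,X[:2]@ey)
for n,X in dict(G0=G[0],G1=G[1],M=M,P=P,R=R,F=np.array([x0,y0,0])).items():print(n,np.round(f(X),4))
D=np.load("w1d.npy");print(D[106,382],D[200,325])
E
```

```text
front edge yaw -0.14186737 0.4286197 0.10187181
groove yaw -0.14518241021451486 [[0.4759, 0.0425, 0.02], [0.5793, 0.0274, 0.02]]
[0.65839354 0.1344534  0.042     ] [0.60746683 0.07894064 0.083     ] [0.64856084 0.047647   0.064     ]
block ((518.21337890625, -69.25361633300781), (177.72845458984375, 54.57563400268555), 81.67481231689453) 3735
G0 [0.4651 0.1093]
G1 [0.5696 0.109 ]
M [0.6328 0.2262]
P [0.5902 0.164 ]
R [0.6353 0.1389]
F [0.4099 0.1615]
0.45903677 0.51352304
```

Board yaw is about -0.143. The stop is near 30 mm and the clip near 117 mm, so the target is either 115 or 120. I'll hover over the pad for a closer look.

```bash
python3 - <<'E'
from h import *
import json
manip.set_gripper(0,30)
manip.move_ptp([.6075-.012,.079-.02,.24],rot(-.143))
c=manip.get_calibration("wrist");p,d=manip.grab_frame("wrist")
json.dump({k:np.array(v).tolist() for k,v in c.items()},open("w2.json","w"))
cv2.imwrite("pics/w2.png",p[:,:,::-1]);cv2.imwrite("pics/w2v.png",cv2.resize(p[:270,:,::-1],(800,386),interpolation=cv2.INTER_CUBIC))
print(manip.current_time(),manip.current_ee_pos(),manip.current_force())
E
```

```text
5.3917 [0.59570734 0.05883779 0.24187547] [-0.69242257 -0.17011897 -0.44272956]
```

View pics/w2v.png

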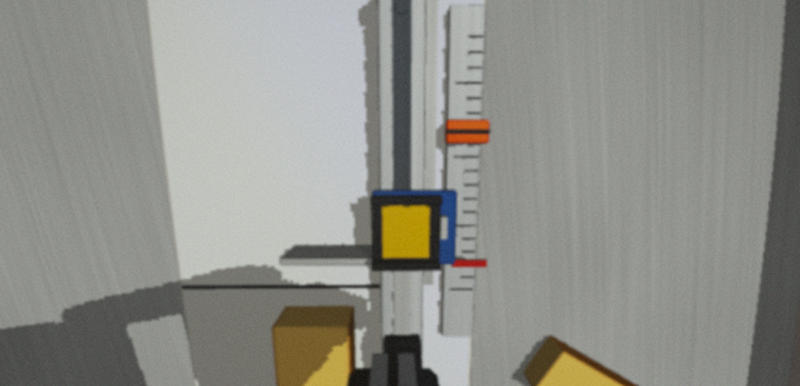

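The scale ticks are 10 mm apart, with long ones at 0 (view row 289), 100 (156) and 150 (83). The clip line is at (467,131), the pointer at (470,263) and the pad centre at (406,232). Now I'll compute the parallax and then press.

```bash
python3 - <<'E'
from h import *
import json
c=json.load(open("w2.json"));k=.7
yaw=-.143;ex=np.array([np.cos(yaw),np.sin(yaw)]);ey=np.array([-ex[1],ex[0]])
v=lambda x,y,z:(lambda X:np.round([X@ex,X@ey],4))(ray(c,[[x*k-.15,y*k-.15]],z)[0,:2])
print("clip",v(467,131,.042),"ptr",v(470,263,.064),"pad",v(406,232,.083))
print("groove",v(183,286.5,.02),v(370,286.5,.02),"bladeTip",v(281,262,.072))
for z in (.02,.025,.03,.036): print(z,[v(462,r,z)[1] for r in (289,156,83)])
E
```

```text
clip [0.6329 0.2272] ptr [0.6352 0.139 ] pad [0.5901 0.1641]
groove [0.412  0.1095] [0.5634 0.1091] bladeTip [0.5059 0.1419]
0.02 [np.float64(0.1069), np.float64(0.2101), np.float64(0.261)]
0.025 [np.float64(0.1084), np.float64(0.2102), np.float64(0.2604)]
0.03 [np.float64(0.1099), np.float64(0.2103), np.float64(0.2598)]
0.036 [np.float64(0.1117), np.float64(0.2104), np.float64(0.259)]
```

```bash
cat >> h.py <<'E'
yaw=-.143;ex=np.array([np.cos(yaw),np.sin(yaw)]);ey=np.array([-ex[1],ex[0]])
O=np.array([.5125,.1095])   # board origin along ex, ey
def W(x,y,z): return np.r_[ex*(x+O[0])+ey*(y+O[1]),z]   # board -> world, m
def Bd(): p=np.array(manip.current_ee_pos());return np.round([p[:2]@ex-O[0],p[:2]@ey-O[1],p[2]],4)
def F(): f=np.array(manip.current_force());return np.round([f[:2]@ex,f[:2]@ey,f[2]],1)
E
python3 - <<'E'
from h import *
y=.164-.1095+.003
manip.move_l(W(.0775,y,.10),rot(yaw),.15);f0=F();print(Bd(),f0)
z=.088
manip.move_l(W(.0775,y,z),max_speed=.06)
while z>.075:
    manip.move_l(W(.0775,y,z),max_speed=.03);f=F()-f0;print(round(z,4),Bd(),f)
    if f[2]>7.3: break
    z-=.001
print(manip.current_time())
E
```

```text
[0.078  0.0575 0.101 ] [ 0.1 -0.4  0.3]
0.088 [0.0776 0.0575 0.0882] [-0.8  0.   0.5]
0.087 [0.0775 0.0575 0.087 ] [ 0.9  0.2 -0.6]
0.086 [0.0775 0.0575 0.0859] [ 0.3  0.2 -0.4]
0.085 [0.0775 0.0575 0.0849] [-0.2  0.5 -0.2]
0.084 [0.0775 0.0575 0.0839] [-0.7  0.3 -0.1]
0.083 [0.0776 0.0575 0.083 ] [0.6 0.2 0.7]
0.082 [0.0776 0.0575 0.0823] [-1.1 -0.1  4.5]
0.081 [0.0776 0.0574 0.0813] [-0.5 -0.5  5.2]
0.08 [0.0777 0.057  0.0802] [-0.1 -3.7  4.3]
0.079 [0.0777 0.057  0.0792] [-1.3 -4.9  5.3]
0.078 [0.0777 0.057  0.0783] [-0.5 -4.7  5.9]
0.077 [0.0777 0.057  0.0773] [-0.9 -5.   6.6]
0.076 [0.0778 0.057  0.0768] [-2.2 -5.1 10.2]
10.0917
```

```bash
python3 - <<'E'
from h import *
import json
manip.move_l(W(.0775,.0575,.0768),max_speed=.03)
for y in (.075,.11,.1487):
    manip.move_l(W(.0775,y,.0768),max_speed=.06);print(Bd(),F())
for z in (.080,.084,.10):
    manip.move_l(W(.0775,.1487,z),max_speed=.03);print(Bd(),F())
manip.move_l(W(.085,.135,.24),max_speed=.25)
manip.dwell(.3)
c=manip.get_calibration("wrist");p,d=manip.grab_frame("wrist")
json.dump({k:np.array(v).tolist() for k,v in c.items()},open("w3.json","w"))
cv2.imwrite("pics/w3.png",p[:,:,::-1]);cv2.imwrite("pics/w3v.png",cv2.resize(p[80:270,240:440,::-1],(800,760),interpolation=cv2.INTER_CUBIC)[:600])
print(manip.current_time(),Bd())
E
```

```text
[0.0776 0.0747 0.0771] [-1.4 -5.8  6.8]
[0.0774 0.1095 0.077 ] [-0.8 -6.   6.7]
[0.0773 0.148  0.0769] [-2.2 -7.6  7.8]
[0.0772 0.1478 0.08  ] [-2.  -7.2  5.7]
[0.0774 0.148  0.0838] [ 0.3 -5.2  4.7]
[0.0775 0.1489 0.1001] [ 0.7 -0.4 -0.4]
14.6 [0.0848 0.135  0.2392]
```

View pics/w3v.png

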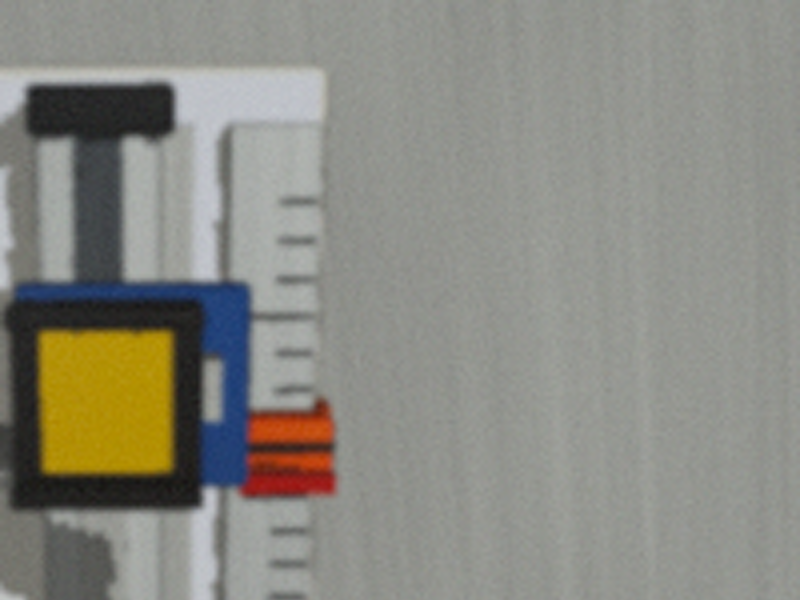

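The clip line is at view (292,447), the pointer at (290,484), the pad centre at (107,402) and the 150 tick at (285,316). Next is the height-corrected comparison.

```bash
python3 - <<'E'
from h import *
import json
c=json.load(open("w3.json"))
v=lambda x,y,z:(lambda X:np.round([X@ex-O[0],X@ey-O[1]],4))(ray(c,[[240+x/4-.4,80+y/4-.4]],z)[0,:2])
print("clip",v(292,447,.042),"ptr",v(290,484,.064),v(290,484,.062),"pad",v(107,402,.083),"t150",v(285,316,.03),"t130",v(293,391,.03),"t90/100",v(290,530,.03),v(290,564,.03),v(290,594,.03),"cap",v(100,85,.072),v(100,132,.072))
print(np.round(-np.array(c["R"]).T@c["t"],3))
E
```

```text
clip [0.1245 0.1179] ptr [0.1218 0.1143] [0.122  0.1137] pad [0.0768 0.1397] t150 [0.1229 0.1508] t130 [0.1257 0.1304] t90/100 [0.1261 0.0908] [0.1264 0.0807] [0.1267 0.0716] cap [0.0756 0.2099] [0.0755 0.1996]
[0.637 0.23  0.381]
```

Pointer and clip differ by about 3.4 mm, so 115 versus 120 needs a check free of parallax. I'll put the camera plumb over the clip.

```bash
python3 - <<'E'
from h import *
import json
manip.move_l(W(.075,.043,.13),max_speed=.3);manip.dwell(.4)
c=manip.get_calibration("wrist");P=np.mean([manip.grab_frame("wrist")[0] for _ in range(4)],0).astype(np.uint8)
json.dump({k:np.array(v).tolist() for k,v in c.items()},open("w4.json","w"))
cv2.imwrite("pics/w4.png",P[:,:,::-1]);
K=np.array(c["camera_matrix"]);R=np.array(c["R"]);o=-R.T@c["t"]
for n,x,y,z in (("clip",.124,.1175,.042),("ptr",.122,.115,.064),("ptr120",.122,.12,.064)):
    X=R@W(x,y,z)+c["t"];u=X[:2]/X[2];u*=1+c["k1"]*(u@u);print(n,K[0,0]*u+K[:2,2])
print("cam",o[:2]@ex-O[0],o[:2]@ey-O[1],o[2],manip.current_time())
cv2.imwrite("pics/w4v.png",cv2.resize(P[220:340,300:460,::-1],(800,600),interpolation=cv2.INTER_CUBIC))
E
```

```text
clip [347.19661043 101.96514172]
ptr [351.30463239 106.16690692]
ptr120 [351.77980857  97.65132117]
cam 0.07516970810087953 0.11704889776856621 0.27295726610014365 15.825
```

View pics/w4v.png

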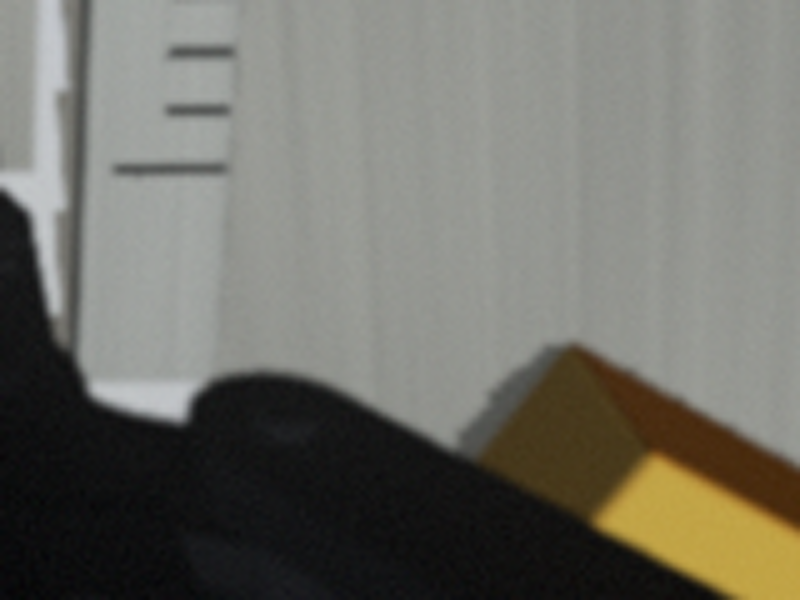

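The crop was in the wrong place (it shows scale 0-20 and a decoy block). The clip is near (347,102), so I'll recrop.

```bash
python3 - <<'E'
import cv2
p=cv2.imread("pics/w4.png");cv2.imwrite("pics/w4w.png",cv2.resize(p[50:170,260:400],(700,600),interpolation=cv2.INTER_CUBIC))
E
```

```text
(no output)
```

View pics/w4w.png

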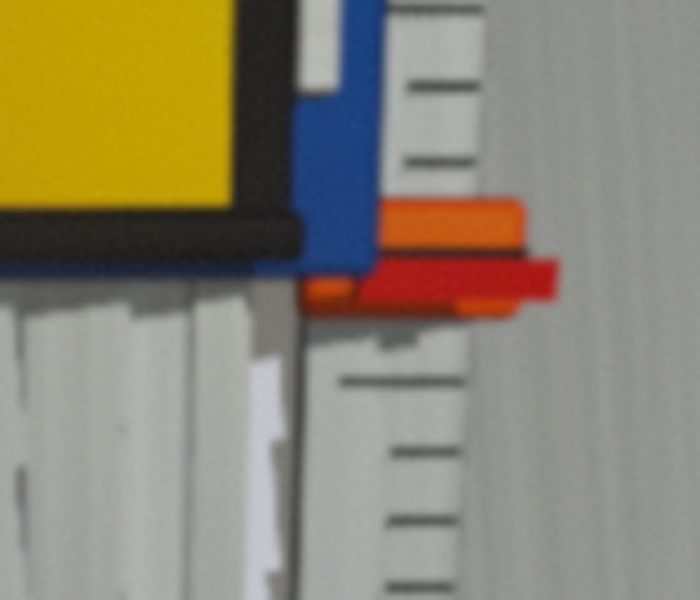

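```bash
python3 - <<'E'
from h import *
c=manip.get_calibration("wrist");fr=[manip.grab_frame("wrist") for _ in range(6)]
P=np.mean([f[0] for f in fr],0);D=np.median([f[1] for f in fr],0)
R=np.array(c["R"]);t=np.array(c["t"])
def y(col,row,z): X=ray(c,[[col,row]],z)[0];return (X[:2]@ex-O[0])*1e3,(X[:2]@ey-O[1])*1e3
# heights from depth
def hz(col,row):
    a,b=ray(c,[[col,row]],0)[0],ray(c,[[col,row]],.1)[0];f=lambda X:(R@X+t)[2]
    return .1*(D[row,col]-f(a))/(f(b)-f(a))
for n,cc,r in (("clip",355,94),("clip",345,93),("ptr",362,106),("ptr",345,106),("ledge",350,85),("ledge",340,135),("pad",290,70)): print(n,round(hz(cc,r)*1e3,1),end="; ")
print()
for r in range(86,120): print(r,P[r,338:362].mean(0).astype(int),P[r,366:370].mean(0).astype(int),P[r,322:328].mean(0).astype(int))
g=P.sum(2)
for a,b,r0,c0,c1 in((150,0,52,341,354),(140,0,67,343,354),(130,0,82,343,353),(100,0,126,331,351),(90,0,140,340,351),(80,0,154,339,350),(70,0,167,339,350)):
    s=g[r0-4:r0+5,c0:c1].mean(1);w=np.clip(s.max()-30-s,0,None);rr=(w*np.arange(r0-4,r0+5)).sum()/w.sum();print(a,round(rr,2),round(y((c0+c1)/2,rr,.03)[1],2))
for z in(.042,):
  for r in (89.5,100,100.5,101,112.5): print("clip",r,y(350,r,z))
for r in (101.5,105.5,109.5): print("ptr",r,y(350,r,.064))
E
```

```text
clip 41.8; clip 42.1; ptr 67.6; ptr 68.4; ledge 30.1; ledge 29.9; pad 83.7; 
86 [162 165 162] [144 146 141] [ 29  64 123]
87 [159 158 154] [144 147 141] [ 29  65 123]
88 [159 133 124] [144 145 141] [ 30  65 124]
89 [174  93  71] [145 146 141] [ 29  64 123]
90 [191  75  27] [144 144 139] [ 30  64 123]
91 [197  82  15] [144 143 137] [ 29  65 123]
92 [198  89  19] [142 141 135] [ 30  64 123]
93 [198  91  22] [142 141 135] [ 30  64 122]
94 [198  91  21] [143 142 136] [ 30  64 122]
95 [198  90  20] [143 143 137] [ 31  64 123]
96 [198  89  19] [143 143 137] [ 31  65 123]
97 [196  87  20] [144 144 138] [ 30  64 123]
98 [171  76  24] [142 143 138] [ 31  64 123]
99 [107  51  30] [139 139 134] [ 32  65 124]
100 [92 34 31] [144 122 117] [ 31  66 123]
101 [141  28  26] [159  78  75] [ 31  64 120]
102 [166  26  23] [168  37  33] [ 30  59 111]
103 [170  26  22] [169  23  20] [32 51 92]
104 [169  26  22] [170  25  21] [67 46 68]
105 [169  26  22] [168  23  19] [129  53  41]
106 [169  26  22] [169  23  20] [174  63  18]
107 [169  26  22] [169  25  21] [182  65  12]
108 [168  30  22] [167  40  36] [1
[... 513 characters left out ...]
150.87
140 66.38 140.77
130 81.54 130.82
100 125.48 100.79
90 139.55 90.79
80 153.3 80.79
70 166.72 70.82
clip 89.5 (np.float64(125.16590004825923), np.float64(125.0831386895404))
clip 100 (np.float64(125.54137212518258), np.float64(118.35170847745245))
clip 100.5 (np.float64(125.5595396194924), np.float64(118.02877002752831))
clip 101 (np.float64(125.57773354556012), np.float64(117.70561007381484))
clip 112.5 (np.float64(126.00357094271342), np.float64(110.2106187824826))
ptr 101.5 (np.float64(120.78232453381044), np.float64(117.31483995682844))
ptr 105.5 (np.float64(120.91504283374776), np.float64(114.96738844934607))
ptr 109.5 (np.float64(121.04931191549962), np.float64(112.606817475577))
```

Scale and pointer agree that the stop is latched at the 115 notch, about 0.5 mm to the home side. The clip line is 2.7–3.6 mm further out, so the next notch (120) is nearer. I'll reset it one notch and check.

```bash
python3 - <<'E'
from h import *
import json
manip.move_l(W(.0775,.120,.14),max_speed=.3)
manip.move_l(W(.0775,.1430,.10),max_speed=.2)
manip.move_l(W(.0775,.1430,.086),max_speed=.05)
manip.move_l(W(.0775,.1430,.0768),max_speed=.02);print(Bd(),F())
manip.move_l(W(.0775,.1547,.0768),max_speed=.03);print(Bd(),F())
manip.move_l(W(.0775,.1547,.085),max_speed=.03);print(Bd(),F())
manip.move_l(W(.0775,.1547,.11),max_speed=.15)
manip.move_l(W(.075,.043,.13),max_speed=.3);manip.dwell(.3)
c=manip.get_calibration("wrist");P=np.mean([manip.grab_frame("wrist")[0] for _ in range(3)],0)
cv2.imwrite("pics/w5.png",P[:,:,::-1])
for r in range(88,116): print(r,P[r,338:362].mean(0).astype(int),P[r,366:370].mean(0).astype(int))
y=lambda r,z:(ray(c,[[350,r]],z)[0,:2]@ey-O[1])*1e3
print([(r,round(y(r,.064),2),round(y(r,.042),2)) for r in range(92,108,2)],manip.current_time())
cv2.imwrite("pics/w5v.png",cv2.resize(P[50:170,260:400,::-1],(700,600),interpolation=cv2.INTER_CUBIC))
E
```

```text
[0.078  0.1421 0.0773] [-0.9 -7.6  7.4]
[0.0779 0.1538 0.0773] [ 0.3 -6.4  7.7]
[0.0777 0.1535 0.085 ] [ 1.1 -8.3  2.4]
88 [159 159 155] [144 146 141]
89 [158 135 128] [144 145 140]
90 [171  96  76] [144 145 139]
91 [188  73  29] [146 143 137]
92 [193  72  15] [149 129 122]
93 [185  61  20] [159  96  90]
94 [175  40  22] [167  54  49]
95 [171  28  22] [168  28  24]
96 [170  26  22] [171  24  20]
97 [170  26  23] [169  24  20]
98 [170  26  22] [170  24  21]
99 [170  27  22] [170  24  20]
100 [168  26  23] [169  27  23]
101 [150  27  24] [164  55  52]
102 [100  26  24] [148  96  93]
103 [61 29 25] [137 127 121]
104 [91 38 21] [135 136 130]
105 [135  51  16] [142 142 137]
106 [151  56  13] [144 143 137]
107 [153  57  13] [144 143 138]
108 [160  60  13] [143 143 138]
109 [174  66  12] [143 143 138]
110 [189  73  13] [142 143 138]
111 [192  71  10] [142 144 138]
112 [179  62  13] [143 145 139]
113 [149  60  35] [143 145 139]
114 [122  85  75] [143 146 140]
115 [121 116 112] [143 145 139]
[(92, np.float64(123.59), np.float64(124.24)), (94, np.float64(122.44), np.float64(122.97)), (96, np.float64(121.28), np.float64(121.69)), (98, np.float64(120.12), np.float64(120.4)), (100, np.float64(118.95), np.float64(119.12)), (102, np.float64(117.79), np.float64(117.83)), (104, np.float64(116.62), np.float64(116.53)), (106, np.float64(115.44), np.float64(115.24))] 20.2167[ WARN:0@3.660] global loadsave.cpp:1063 imwrite_ Unsupported depth image for selected encoder is fallbacked to CV_8U.
```

View pics/w5v.png

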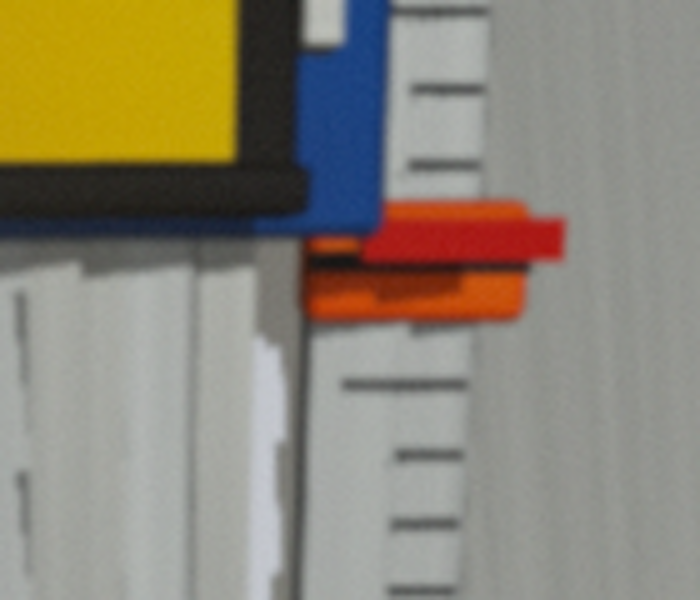

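The pointer is now 2.5 mm past the line, and it was 2.5 mm short before. So what matters is where the blade face lies relative to the 5 mm thick pointer. I'll measure the blade's edge directly.

```bash
python3 - <<'E'
from h import *
c=manip.get_calibration("wrist");P=cv2.imread("pics/w5.png")[:,:,::-1].astype(float)
D=manip.grab_frame("wrist")[1]
for c0,c1 in((170,190),(200,220)):
    print(c0);print([(r,int(P[r,c0:c1].sum(2).mean()/3),round(float(np.median(D[r,c0:c1])),3)) for r in range(82,114)])
    for z in(.072,): print([(r,np.round((ray(c,[[(c0+c1)/2,r]],z)[0,:2]@ey-O[1])*1e3,2)) for r in (90,95,100,105)])
cv2.imwrite("pics/w5b.png",cv2.resize(P[50:170,150:310,::-1].astype(np.uint8),(800,600),interpolation=cv2.INTER_CUBIC))
E
```

```text
170Traceback (most recent call last):
  File "<stdin>", line 5, in <module>
    return umr_sum(a, axis, dtype, out, keepdims, initial, where)
numpy.exceptions.AxisError: axis 2 is out of bounds for array of dimension 2
```

```bash
python3 - <<'E'
from h import *
c=manip.get_calibration("wrist");P=cv2.imread("pics/w5.png")[:,:,::-1].astype(float).mean(2)
D=manip.grab_frame("wrist")[1]
for c0,c1 in((175,190),(205,220),(225,235)):
    print(c0,[(r,int(P[r,c0:c1].mean()),round(float(np.median(D[r,c0:c1])),3)) for r in range(86,112)])
    print([(r,np.round((ray(c,[[(c0+c1)/2,r]],.072)[0,:2]@ey-O[1])*1e3,2)) for r in (90,95,100,105)])
E
```

```text
175 [(86, 196, 0.238), (87, 195, 0.238), (88, 188, 0.239), (89, 169, 0.19), (90, 151, 0.19), (91, 148, 0.19), (92, 151, 0.19), (93, 152, 0.19), (94, 151, 0.191), (95, 151, 0.19), (96, 145, 0.191), (97, 124, 0.191), (98, 95, 0.209), (99, 90, 0.241), (100, 108, 0.241), (101, 117, 0.241), (102, 120, 0.241), (103, 119, 0.241), (104, 119, 0.242), (105, 120, 0.242), (106, 119, 0.242), (107, 119, 0.243), (108, 119, 0.243), (109, 119, 0.243), (110, 120, 0.243), (111, 129, 0.243)]
[(90, np.float64(124.16)), (95, np.float64(121.38)), (100, np.float64(118.58)), (105, np.float64(115.76))]
205 [(86, 196, 0.238), (87, 194, 0.238), (88, 184, 0.239), (89, 157, 0.19), (90, 146, 0.19), (91, 152, 0.19), (92, 156, 0.19), (93, 156, 0.191), (94, 155, 0.191), (95, 153, 0.19), (96, 142, 0.191), (97, 115, 0.191), (98, 87, 0.215), (99, 93, 0.241), (100, 112, 0.241), (101, 118, 0.241), (102, 119, 0.242), (103, 119, 0.242), (104, 119, 0.242), (105, 119, 0.242), (106, 119, 0.242), (107, 119, 0.242), (108, 119, 0.243), (109, 120, 0.243), (110, 122, 0.243), (111, 137, 0.243)]
[(90, np.float64(123.99)), (95, np.float64(121.21)), (100, np.float64(118.42)), (105, np.float64(115.61))]
225 [(86, 117, 0.238), (87, 117, 0.239), (88, 118, 0.239), (89, 126, 0.189), (90, 145, 0.189), (91, 156, 0.19), (92, 148, 0.19), (93, 133, 0.191), (94, 124, 0.191), (95, 123, 0.191), (96, 116, 0.191), (97, 96, 0.191), (98, 82, 0.219), (99, 96, 0.241), (100, 112, 0.242), (101, 118, 0.242), (102, 119, 0.242), (103, 118, 0.241), (104, 118, 0.241), (105, 118, 0.242), (106, 118, 0.243), (107, 118, 0.242), (108, 119, 0.243), (109, 118, 0.243), (110, 119, 0.243), (111, 118, 0.243)]
[(90, np.float64(123.91)), (95, np.float64(121.14)), (100, np.float64(118.35)), (105, np.float64(115.54))]
```

L is now about 120 by the blade face, with the clip at about 118, so this is the nearest notch. I'll keep it and push the block to the fence.

```bash
python3 - <<'E'
from h import *
manip.move_l(W(.06,.03,.15),max_speed=.3)
manip.move_l(W(-.055,-.105,.15),max_speed=.35)
manip.move_l(W(-.055,-.105,.045),max_speed=.25);f0=F()
manip.move_l(W(-.036,-.105,.045),max_speed=.08)
x=-.036
while x<-.004:
    x+=.002;manip.move_l(W(x,-.105,.045),max_speed=.04);f=F()-f0
    print(Bd(),f)
    if f[0]<-9:break
manip.move_l(W(x-.03,-.105,.045),max_speed=.15);manip.move_l(W(x-.03,-.105,.16),max_speed=.3)
manip.set_gripper(.165)
manip.move_l(W(.02,-.225,.16),max_speed=.3)
p,d=manip.grab_frame("top");cv2.imwrite("pics/t2.png",p[:,:,::-1])
r=manip.look_for("top","block")
for q in r: a=np.array(q["at"]);print(round(a[:2]@ex-O[0],3),round(a[:2]@ey-O[1],3),a[2],q["confidence"])
print(manip.current_time(),manip.current_grip_width())
E
```

```text
[-0.0341 -0.105   0.0451] [-0.1 -1.3 -1. ]
[-0.032 -0.105  0.045] [ 0.2  0.8 -0.7]
[-0.0301 -0.105   0.0449] [-1.  -1.2 -1.6]
[-0.028  -0.105   0.0449] [-0.6 -0.3 -1.8]
[-0.0258 -0.105   0.045 ] [-1.8  0.2 -1.6]
[-0.0238 -0.105   0.045 ] [-1.8 -0.3 -0.8]
[-0.0218 -0.105   0.045 ] [-0.5  0.  -0.7]
[-0.0198 -0.105   0.045 ] [-1.3 -0.2  0. ]
[-0.0178 -0.105   0.045 ] [-0.4 -0.3 -0.7]
[-0.0158 -0.105   0.045 ] [-1.3 -0.2  0.1]
[-0.0138 -0.105   0.045 ] [-0.4  0.1 -0.7]
[-0.0118 -0.105   0.045 ] [-1.3 -0.6 -1.4]
[-0.0098 -0.105   0.045 ] [-0.5 -0.3 -1.8]
[-0.0078 -0.1051  0.045 ] [-1.7 -1.3 -0.4]
[-0.0077 -0.105   0.0447] [-10.8  -1.4   5.3]
0.037 -0.094 0.0727 0.85
0.303 -0.322 0.0629 0.72
0.25 -0.106 0.0345 0.66
27.8 0.16612119529725583
```

```bash
python3 - <<'E'
from h import *
x=.027
manip.move_l(W(x,-.228,.16),max_speed=.3)
manip.move_l(W(x,-.228,.045),max_speed=.25);f0=F()
for y in (-.19,-.15,-.11,-.085):
    manip.move_l(W(x,y,.045),max_speed=.07);print(Bd(),F()-f0)
y=-.085
while y<-.064:
    y+=.001;manip.move_l(W(x,y,.045),max_speed=.025);f=F()-f0;print(Bd(),f)
    if f[1]<-7:break
print(manip.current_time())
E
```

```text
[ 0.0269 -0.1897  0.0449] [-0.5  0.3 -0.3]
[ 0.0271 -0.1498  0.0451] [-0.6  0.  -1.1]
[ 0.027  -0.1098  0.0449] [-0.6  1.2 -0.7]
[ 0.027  -0.0845  0.045 ] [-1.1  0.3 -0.9]
[ 0.027  -0.0841  0.045 ] [-0.5 -0.1 -0.8]
[ 0.027  -0.0831  0.045 ] [-1.2 -0.7 -0.4]
[ 0.027  -0.0821  0.045 ] [-1.  -1.9  0.5]
[ 0.027  -0.0809  0.045 ] [-1.3 -1.1 -0.3]
[ 0.027  -0.0799  0.045 ] [-1.5 -0.9  0.2]
[ 0.027  -0.0789  0.045 ] [-0.4 -1.4  0. ]
[ 0.027  -0.0779  0.045 ] [-2.  -0.8 -0.5]
[ 0.027  -0.0769  0.045 ] [-1.1 -1.3 -0.3]
[ 0.027  -0.0759  0.045 ] [-0.4 -1.6  0.1]
[ 0.027  -0.0749  0.045 ] [-0.7 -0.9  0.2]
[ 0.027 -0.074  0.045] [-1.6 -2.5  0.2]
[ 0.027  -0.0733  0.0451] [-3.2 -5.6  2.1]
[ 0.027  -0.0729  0.0451] [ -2.9 -12.3   3. ]
34.5583
```

Contact was clean at about 12 N. I'll back off and check the result.

```bash
python3 - <<'E'
from h import *
manip.move_l(W(.027,-.078,.045),max_speed=.03);manip.move_l(W(.027,-.11,.045),max_speed=.15);manip.move_l(W(.027,-.11,.2),max_speed=.3)
manip.move_l(W(-.09,.02,.24),max_speed=.35);manip.dwell(.3)
p,d=manip.grab_frame("wrist");c=manip.get_calibration("wrist")
print(manip.current_time(),manip.current_force())
cv2.imwrite("pics/w6.png",p[:,:,::-1]);cv2.imwrite("pics/w6v.png",cv2.resize(p[:,180:460,::-1],(400,600)))
cv2.imwrite("pics/w6v.png",cv2.resize(p[0:300,240:520,::-1],(560,600),interpolation=cv2.INTER_CUBIC))
E
```

```text
36.9583 [ 0.89545753 -0.55983165 -0.29970665]
```

View pics/w6v.png

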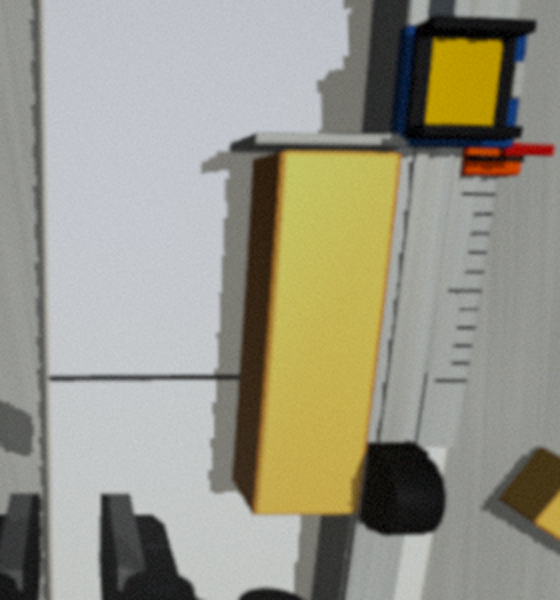

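The block lies along the fence with its end at the blade (view (340,152)). A quick numeric check before sign-off.

```bash
python3 - <<'E'
from h import *
c=manip.get_calibration("wrist")
v=lambda x,y,z:(lambda X:np.round([(X@ex-O[0])*1e3,(X@ey-O[1])*1e3],1))(ray(c,[[240+x/2-.25,y/2-.25]],z)[0,:2])
for n,a in dict(endR=(400,152,.07),endL=(281,152,.07),nearL=(254,514,.07),nearR=(357,513,.07),groove=(60,378,.02),groove2=(235,377,.02),t100=(480,193,.03),t50=(465,290,.03),t0=(450,380,.03),clip=(490,160,.042),ptr=(535,149.5,.064)).items():print(n,v(*a))
E
```

```text
endR [ 58.8 117.2]
endL [  4.6 116.4]
nearL [  5.7 -60.7]
nearR [ 60.2 -60.6]
groove [-95.5  -0.5]
groove2 [ 3.3 -0.1]
t100 [123.1 101. ]
t50 [122.7  50.7]
t0 [122.3   0.7]
clip [118.6 116.6]
ptr [126.4 120.3]
```

```bash
python3 - <<'E'
from h import *
manip.set_gripper(0)
manip.move_l(W(-.06,.05,.15),max_speed=.3);manip.move_l(W(-.06,.05,.045),max_speed=.25);f0=F()
manip.move_l(W(-.016,.05,.045),max_speed=.1);x=-.016
while x<-.005:
    x+=.001;manip.move_l(W(x,.05,.045),max_speed=.03);f=F()-f0;print(Bd(),f)
    if f[0]<-5:break
manip.move_l(W(-.06,.05,.045),max_speed=.15);manip.move_l(W(-.09,.02,.24),max_speed=.3);manip.dwell(.3)
p,d=manip.grab_frame("wrist");c=manip.get_calibration("wrist");cv2.imwrite("pics/w7.png",p[:,:,::-1])
m=cv2.inRange(cv2.cvtColor(p,cv2.COLOR_RGB2HSV),(18,90,120),(35,255,255));n,l,s,_=cv2.connectedComponentsWithStats(m)
lab=l[150,405];print(s[lab]) if False else None
i=l[150,400];ys,xs=np.nonzero(l==i);B=ray(c,np.c_[xs,ys],.07)[:,:2]
q=np.c_[B@ex-O[0],B@ey-O[1]]*1e3;print(cv2.minAreaRect(q.astype(np.float32)),q.min(0),q.max(0),manip.current_time())
E
```

```text
[-0.0153  0.05    0.0451] [-0.6 -0.9  0.6]
[-0.014  0.05   0.045] [ 0.4 -0.9  1.4]
[-0.013  0.05   0.045] [ 1.5 -0.8  0.5]
[-0.0119  0.05    0.045 ] [ 0.4 -1.7  1.5]
[-0.0109  0.05    0.045 ] [ 0.1 -1.4  0.6]
[-0.0099  0.05    0.045 ] [ 0.8 -1.3  1.3]
[-0.0089  0.05    0.045 ] [ 0.9 -0.8  0.2]
[-0.0086  0.0499  0.0449] [-5.3 -1.2  3.3]
((32.506080627441406, 27.77979278564453), (55.36302947998047, 178.86839294433594), 0.44166624546051025) [  4.58941969 -61.59608317] [ 60.56955031 117.26672808] 42.5583
```

The block was already on the fence. As a last check, I'll see whether there is any gap between block end and blade.

```bash
python3 - <<'E'
from h import *
c=manip.get_calibration("wrist");P=cv2.imread("pics/w7.png")[:,:,::-1].astype(float);D=np.median([manip.grab_frame("wrist")[1] for _ in range(5)],0)
y=lambda col,r,z:round((ray(c,[[col,r]],z)[0,:2]@ey-O[1])*1e3,1)
for a,b in((385,395),(415,425)):
    for r in range(63,83): print(r,P[r,a:b].mean(0).astype(int),round(float(np.median(D[r,a:b])),4),y((a+b)/2,r,.072),y((a+b)/2,r,.07))
    print()
E
```

```text
63 [194 197 203] 0.3348 127.6 127.8
64 [194 197 203] 0.3351 126.8 127.0
65 [190 192 198] 0.3355 125.9 126.1
66 [174 177 181] 0.3359 125.1 125.3
67 [160 164 163] 0.2882 124.3 124.5
68 [161 163 158] 0.2881 123.4 123.6
69 [165 168 161] 0.2883 122.6 122.8
70 [164 166 161] 0.2886 121.8 121.9
71 [151 152 147] 0.2888 120.9 121.1
72 [118 120 115] 0.2894 120.1 120.2
73 [75 76 74] 0.294 119.2 119.4
74 [52 50 48] 0.3044 118.4 118.6
75 [86 72 44] 0.315 117.6 117.7
76 [146 119  53] 0.2937 116.7 116.9
77 [186 162  74] 0.2928 115.9 116.0
78 [194 181  88] 0.2928 115.0 115.2
79 [195 192  96] 0.2927 114.2 114.3
80 [196 195 100] 0.2931 113.3 113.5
81 [196 195 101] 0.293 112.5 112.6
82 [195 195  99] 0.2936 111.6 111.8

63 [95 95 90] 0.3346 128.0 128.3
64 [94 93 89] 0.335 127.2 127.4
65 [93 92 87] 0.3346 126.4 126.6
66 [93 92 87] 0.3354 125.5 125.7
67 [108 109 103] 0.3358 124.7 124.9
68 [142 144 139] 0.288 123.9 124.1
69 [160 163 158] 0.2883 123.0 123.2
70 [165 168 161] 0.2886 122.2 122.4
71 [159 162 157] 0.2887 121.4 121.5
72 [135 137 133] 0.2889 120.5 120.7
73 [89 90 87] 0.2893 119.7 119.8
74 [54 53 50] 0.2957 118.8 119.0
75 [66 57 40] 0.3061 118.0 118.1
76 [121  98  48] 0.3167 117.1 117.3
77 [170 140  61] 0.2931 116.3 116.4
78 [192 168  76] 0.2928 115.4 115.6
79 [195 181  86] 0.2925 114.6 114.7
80 [195 188  91] 0.2928 113.7 113.9
81 [195 188  92] 0.2929 112.9 113.0
82 [194 187  92] 0.2933 112.0 112.2
```

There is a 2.5 mm gap at the blade, so the earlier resistance was most likely a finger touching the drum. I'll push again with the gripper turned 90°, clear of the drum.

```bash
python3 - <<'E'
from h import *
R0=rot(yaw);y_,x_=R0[:,0],None
Rn=max((np.c_[s*R0[:,1],-s*R0[:,0],R0[:,2]] for s in(1,-1)),key=lambda R:(lambda q:-9 if q is None else -abs(q[5]))(manip.inverse_kinematics(W(.03,-.11,.16),R)))
manip.move_ptp(W(.03,-.115,.17),Rn)
manip.move_l(W(.03,-.115,.05),max_speed=.25);f0=F()
manip.move_l(W(.03,-.082,.05),max_speed=.08);y=-.082;print(Bd(),F()-f0,manip.current_time())
while y<-.066:
    y+=.001;manip.move_l(W(.03,y,.05),max_speed=.025);f=F()-f0;print(Bd(),f)
    if f[1]<-5:break
manip.move_l(W(.03,y-.004,.05),max_speed=.04);manip.move_l(W(.03,-.11,.05),max_speed=.2);manip.move_l(W(.03,-.11,.17),max_speed=.3)
print(manip.current_time())
E
```

```text
[ 0.03   -0.0816  0.0501] [-0.7 -1.2 -0.5] 45.175
[ 0.03   -0.0812  0.0499] [-1.1 -1.  -0.4]
[ 0.03   -0.0801  0.05  ] [-1.3 -0.8  0.1]
[ 0.03   -0.0789  0.05  ] [-1.2 -0.4 -0.1]
[ 0.03   -0.0779  0.05  ] [-1.9 -1.7  0. ]
[ 0.03  -0.077  0.05 ] [-1.2 -0.3  0.1]
[ 0.03   -0.0759  0.05  ] [-0.3 -0.9  0.2]
[ 0.03  -0.075  0.05 ] [-0.1 -1.2 -0.4]
[ 0.03  -0.074  0.05 ] [-1.1 -2.4  0.2]
[ 0.03   -0.0732  0.05  ] [-1.9 -4.1 -0.2]
[ 0.03   -0.0726  0.05  ] [-0.8 -9.   0.1]
48.7917
```

```bash
python3 - <<'E'
from h import *
manip.move_ptp(W(-.09,.02,.24),rot(yaw));manip.dwell(.2)
c=manip.get_calibration("wrist");fr=[manip.grab_frame("wrist") for _ in range(2)];P=fr[0][0].astype(float);D=np.median([f[1] for f in fr],0)
y=lambda col,r,z:round((ray(c,[[col,r]],z)[0,:2]@ey-O[1])*1e3,1)
for a,b in((385,395),(415,425)):
    for r in range(67,81): print(r,P[r,a:b].mean(0).astype(int),round(float(np.median(D[r,a:b])),4),y((a+b)/2,r,.072))
p=fr[0][0];m=cv2.inRange(cv2.cvtColor(p,cv2.COLOR_RGB2HSV),(18,90,120),(35,255,255));n,l=cv2.connectedComponents(m)
ys,xs=np.nonzero(l==l[150,400]);B=ray(c,np.c_[xs,ys],.07)[:,:2]
q=np.c_[B@ex-O[0],B@ey-O[1]]*1e3;print(cv2.minAreaRect(q.astype(np.float32)),manip.current_time())
E
```

```text
67 [161 164 161] 0.2879 123.9
68 [165 167 162] 0.2879 123.0
69 [166 169 163] 0.2883 122.2
70 [156 158 153] 0.2889 121.4
71 [133 136 131] 0.2893 120.5
72 [109 103  90] 0.29 119.7
73 [133 112  59] 0.2929 118.9
74 [176 154  70] 0.2922 118.0
75 [193 179  87] 0.292 117.2
76 [195 193  96] 0.292 116.3
77 [195 194 100] 0.2922 115.5
78 [195 195 100] 0.2928 114.6
79 [195 195 101] 0.2925 113.8
80 [195 194 100] 0.2928 112.9
67 [135 136 132] 0.2879 124.3
68 [159 161 155] 0.2878 123.5
69 [165 168 162] 0.2881 122.6
70 [162 165 160] 0.2886 121.8
71 [147 150 145] 0.2889 120.9
72 [118 118 110] 0.2895 120.1
73 [117 101  67] 0.2919 119.2
74 [159 131  57] 0.292 118.4
75 [188 165  73] 0.2919 117.6
76 [196 183  87] 0.2919 116.7
77 [196 188  93] 0.292 115.9
78 [195 189  93] 0.2922 115.0
79 [195 188  92] 0.2926 114.2
80 [194 188  93] 0.2929 113.3
((32.2293815612793, 30.176593780517578), (55.04263687133789, 178.49664306640625), 0.3323870301246643) 50.2667
```

The gap is closed, the blade is unmoved, and the block is on the fence at x = 32.2 mm.

```bash
python3 -c "
from bench import manip
print(manip.sign_off())"
```

```text
the job is handed in; nothing more can be done
None
```

I handed the job in at about 50 s. The stop is latched at the 120 mm notch and the cheese lies square on the fence with its end against it. However, the clip line measured 117–118 mm, about midway between the 115 and 120 notches, so 120 was a close call. On the first push a finger most likely touched the spring drum, at about 12 N.

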